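# Unpile the display plinths onto their painting stands

## Robot

A 7-joint arm with a two-finger parallel gripper is mounted at the origin on the work surface. World frame = base frame: x ahead of the robot, y to its left, z up, the work surface at z = 0. Lengths are in m, angles in rad, forces in N, time in s.
With the tool pointing down it reaches from about 0.4 to 0.85 m from the base axis. Payload 10.4 kg.
Tool frame: the origin (TCP) lies midway between the tips of the shut fingers; the grasp point (between the pads) lies 19 mm behind it (ctrl.grasp_offset is the distance from the TCP to the grasp point, in m); z points along the fingers, y is the line along which they close (so a half turn about z gives the same grasp; the last joint's range is limited). The gripper opens to 85 mm and grips with 20 to 120 N. Pads are 22 mm wide; open, the fingers measure 114 mm over their backs; the gripper's body (76 mm by 85 mm) begins 54 mm behind the grasp point. The pads swing forward as they close: fully open they stand 13 mm farther back than shut.
Start: joints at [1.253, 0.332, -0.065, 1.46, 0.022, 1.35, -0.088], TCP at [0.182, -0.598, 0.231] pointing down, gripper open.
Joint ranges: [-2.6, 2.6], [-0.5, 2.12], [-1.47, 1.34], [0.16, 2.42], [-1.27, 4.41], [0.06, 2.06], [-2.6, 2.6]. Speed limits (rad/s): [2.22, 2.22, 2.79, 2.79, 3.14, 3.14, 3.14].

## Interface

Orientations are given as a unit quaternion [w, x, y, z].
In Python, from rig import sensors, optics, finish_job, ctrl gives the robot as it stands. The module is installed in compiled form; this text tells all that it offers.
- The arm moves only by the tool drive_tool, never from a script. Its argument "increments" is text: rows parted by semicolons, each of 7 numbers parted by spaces: the shift along the world's x, y, z normalised to -1 to 1, where 1 is 20 cm, then the turn, a rotation vector about the world's x, y, z normalised to -1 to 1, where 1 is 6 degrees, then the opening, from 0 (shut) to 1 (fully open). In form: dx dy dz ax ay az claw; .... A call has 1 to 8 rows; each row shifts and turns the commanded pose from where the row before left it; what a row does not reach is not made up. A row lasts 1/12 s, in which the tool goes at most 41.7 mm and 7.16 degrees, less where a joint would pass 70% of its speed; a pose out of reach is approached as far as the arm can. A call with a number of a shift or a turn outside -1 to 1 is refused whole. A call with a gripper value outside its range is refused whole. The fingers move at their own pace and stop on an object; "newtons" is the grip in N (left out, the last holds). Time passes only in rows, so rows that do not move let the fingers close. It gives the time, the measured TCP pose, the force, the opening and the grip force at its end, in the units of the state.
- sensors.state(): the state, without advancing time (a new reading comes with each control period).
- optics.camera(name): name is "scene" or "top" or "wrist"; returns the picture (384x512x3 uint8, red, green, blue); there is no depth.
- optics.calibration(name): a dict with "mtx" (3x3 intrinsics, pixels), "distortion" ([k1, k2, p1, p2, k3] as OpenCV has them; the pictures are not rectified), "extrinsics" (4x4, takes a point from camera to world coordinates). Camera axes: x right, y down, z forward; pixel columns grow to the right and rows downward; lengths in m; the calibration is good to about 2 mm. A picture is of the moment at which its call begins: read the wrist's pose just before it. calibration takes no time and is no camera call; for the wrist camera it gives the pose at the moment of the call.
- finish_job(): hands the job in; it is judged then, once.
The state is a dict: "t": time; "joint_pos": joint angles; "joint_vel": joint speeds; "effort": joint torques, N m; "position": TCP position; "eef_rot": TCP orientation; "force": force on the tool from outside, world axes, zero at the start; "ft_torque": the same for the moment, N m; "gripper_width": finger opening in m; "grasp_force": force on a finger pad.
Only numpy, scipy, OpenCV 4.12 (cv2) and the standard library are available. Lean on these libraries where they do the work, as an engineer would, in place of code of your own. Each camera call takes 0.05 s, during which the arm holds its last target. There are 200 camera calls.

## Task

Get the bare model plinths ready for spraying: take the two piles apart from the top down and set each of the five plinths on the painting stand whose top has its own outline and is just a little bigger. Each must lie flat on its stand, top side up, centred and lined up with the plate's edges; do not let any plinth tip over on the way.

Things in the scene. Friction and masses are not known exactly. Their poses are not given: they have to be found in the camera images.
- oblong: large rectangular plinth, 100 x 56 mm in plan, the long side along its x axis, 22 mm high with straight upright sides; bare dark wood with a 7 mm brass insert flush in the centre of its top; loose, 65 to 130 g. Starts on the table, at the bottom of one of the two piles. Origin: centre of its underside, z up.
- square: large square plinth, 60 x 60 mm in plan, sides along its x and y axes, 22 mm high with straight upright sides; bare dark wood with a 7 mm brass insert flush in the centre of its top; loose, 45 to 85 g. Starts on the table, at the bottom of the other pile. Origin: centre of its underside, z up.
- pill: narrow plinth with half-round ends, 72 x 34 mm in plan, the long side along its x axis, 22 mm high with straight upright sides; bare light wood with a 7 mm brass insert flush in the centre of its top; loose, 28 to 55 g. Starts on top of the large rectangular or the large square plinth, with the small square plinth on top of it. Origin: centre of its underside, z up.
- disc: round plinth, 48 mm in diameter, 22 mm high with straight upright sides; bare light wood with a 7 mm brass insert flush in the centre of its top; loose, 24 to 45 g. Starts on top of whichever bottom plinth the round-ended one is not on. Origin: centre of its underside, z up.
- small: small square plinth, 26 x 26 mm in plan, sides along its x and y axes, 22 mm high with straight upright sides; bare dark wood with a 7 mm brass insert flush in the centre of its top; loose, 12 to 23 g. Starts on top of the round-ended plinth. Origin: centre of its underside, z up.
- stand_oblong: fixed painting stand: black foot 64 mm in diameter and 8 mm high, thin post, and a flat mid-grey painted rectangular top plate 112 x 68 mm, long side along its x axis, 8 mm thick, its upper face 40 mm above the table, no rim. Origin: on the table under the centre of the plate, z up.
- stand_square: fixed painting stand: black foot 64 mm in diameter and 8 mm high, thin post, and a flat mid-grey painted large square top plate 72 x 72 mm, sides along its x and y axes, 8 mm thick, its upper face 40 mm above the table, no rim. Origin: on the table under the centre of the plate, z up.
- stand_pill: fixed painting stand: black foot 64 mm in diameter and 8 mm high, thin post, and a flat mid-grey painted narrow round-ended top plate 84 x 46 mm, long side along its x axis, 8 mm thick, its upper face 40 mm above the table, no rim. Origin: on the table under the centre of the plate, z up.
- stand_disc: fixed painting stand: black foot 64 mm in diameter and 8 mm high, thin post, and a flat mid-grey painted round top plate 60 mm in diameter, 8 mm thick, its upper face 40 mm above the table, no rim. Origin: on the table under the centre of the plate, z up.
- stand_small: fixed painting stand: black foot 64 mm in diameter and 8 mm high, thin post, and a flat mid-grey painted small square top plate 38 x 38 mm, sides along its x and y axes, 8 mm thick, its upper face 40 mm above the table, no rim. Origin: on the table under the centre of the plate, z up.
Things that resemble listed ones, but are neither listed nor needed, are in the scene too. Leave any green or turquoise look-alike of the disc alone.

How it is judged:
At the end, for the whole second after the job is handed in: Every plinth rests still and flat on the stand of its own outline: its centre within 10 mm of the stand's centre, its underside within 3 mm of the plate's upper face, tilted less than 0.08 rad, and (all but the round one) its sides within 0.2 rad of the plate's, for the squares in any quarter turn (horizontal distance between oblong and stand_oblong below 0.01 m and z of oblong in the frame of stand_oblong between 0.037 and 0.043 m and angle between each of oblong, square, pill, disc, small's own z axis and vertical below 0.08 rad and linear speed of each of oblong, square, pill, disc, small below 0.02 m/s and angular speed of each of oblong, square, pill, disc, small below 0.1 rad/s and angle between the x axis of oblong and the x axis of stand_oblong, either way round below 0.2 rad and horizontal distance between square and stand_square below 0.01 m and z of square in the frame of stand_square between 0.037 and 0.043 m and (angle between the x axis of square and the x axis of stand_square, either way round below 0.2 rad or angle between the x axis of square and the y axis of stand_square, either way round below 0.2 rad) and horizontal distance between pill and stand_pill below 0.01 m and z of pill in the frame of stand_pill between 0.037 and 0.043 m and angle between the x axis of pill and the x axis of stand_pill, either way round below 0.2 rad and horizontal distance between disc and stand_disc below 0.01 m and z of disc in the frame of stand_disc between 0.037 and 0.043 m and horizontal distance between small and stand_small below 0.01 m and z of small in the frame of stand_small between 0.037 and 0.043 m and (angle between the x axis of small and the x axis of stand_small, either way round below 0.2 rad or angle between the x axis of small and the y axis of stand_small, either way round below 0.2 rad)); the robot touches nothing.
It fails at once if the large rectangular plinth is tipped by more than 0.6 rad (angle between oblong's own z axis and vertical above 0.6 rad).
It fails at once if the large square plinth is tipped by more than 0.6 rad (angle between square's own z axis and vertical above 0.6 rad).
It fails at once if the narrow plinth with half-round ends is tipped by more than 0.6 rad (angle between pill's own z axis and vertical above 0.6 rad).
It fails at once if the round plinth is tipped by more than 0.6 rad (angle between disc's own z axis and vertical above 0.6 rad).
It fails at once if the small square plinth is tipped by more than 0.6 rad (angle between small's own z axis and vertical above 0.6 rad).
It also fails if it takes over 115 s, if anything falls off the work surface, if the arm or the gripper's body presses on something with over 40 N, if the wrist force passes 120 N, or if a joint passes its speed limit or range.

## Working session

There is one attempt and no reset: what is moved stays moved. The work goes in short steps, Python scripts to look and compute and a tool call to move; the robot and the scene stay as the last step left them, time stands still between calls to the robot, and variables do not carry over. Pictures are saved under pics/ and viewed, at most 16 in all, crops included, and the job is handed in when it is done.

Besides the shell and the picture viewer there is one more tool, called after "Emit:" in YAML: its name, and indented under it one key for each argument. drive_tool: Moves the arm, as the interface text tells. Its arguments: {"type":"object","properties":{"increments":{"type":"string"},"newtons":{"type":"number"}},"required":["increments"]}

```bash
mkdir -p pics; python3 - <<'E'
from rig import sensors, optics, ctrl
import cv2, numpy as np
for n in("scene","top"):
    im=optics.camera(n); cv2.imwrite(f"pics/{n}0.png",cv2.resize(im[:,:,::-1],(800,600),interpolation=cv2.INTER_CUBIC)); np.save(f"{n}0.npy",im)
    c=optics.calibration(n); print(n,c["mtx"].round(1).tolist(),np.round(c["distortion"],3),c["extrinsics"].round(3).tolist())
s=sensors.state();print(s,ctrl.grasp_offset)
E
```

```text
scene [[494.0, 0.0, 260.7], [0.0, 494.0, 191.3], [0.0, 0.0, 1.0]] [-0.221  0.     0.     0.     0.   ] [[0.581, 0.445, -0.681, 1.266], [0.813, -0.304, 0.496, -0.532], [0.014, -0.842, -0.539, 0.617], [0.0, 0.0, 0.0, 1.0]]
top [[396.0, 0.0, 258.8], [0.0, 396.0, 189.0], [0.0, 0.0, 1.0]] [0.003 0.    0.    0.    0.   ] [[-0.03, -0.998, 0.056, 0.504], [-1.0, 0.03, 0.009, 0.014], [-0.01, -0.055, -0.998, 0.939], [0.0, 0.0, 0.0, 1.0]]
{'t': 0.1, 'joint_pos': array([ 1.25339187,  0.33277995, -0.06468806,  1.46081831,  0.02163375,
        1.34993979, -0.08849658]), 'joint_vel': array([-0.00113664, -0.00319209,  0.00013398, -0.0031681 , -0.00029992,
       -0.00062217, -0.00162282]), 'effort': array([ 1.75266643e-03, -6.26747274e+01,  4.94772813e-02, -3.92426598e+01,
        1.64087140e-02,  6.94291550e-03, -3.07413598e-05]), 'position': array([ 0.18147876, -0.597727  ,  0.23063206]), 'eef_rot': array([-6.09172454e-04,  9.89154437e-01,  1.46877874e-01, -1.38032963e-04]), 'force': array([-1.00216538, -0.86654535,  0.27769892]), 'ft_torque': array([-0.02316727, -0.01263948,  0.04595217]), 'grasp_force': 0.0, 'gripper_width': 0.08536588151581963} 0.0187
```

View pics/scene0.png

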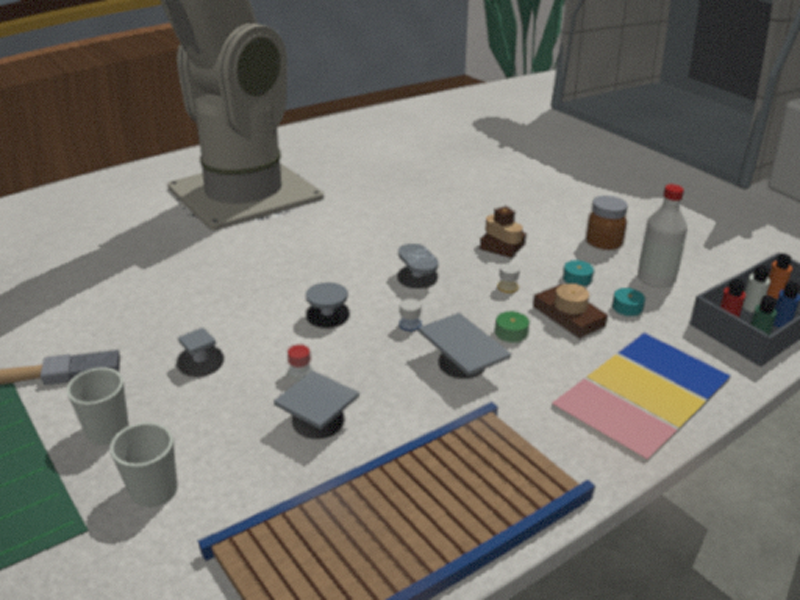

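View pics/top0.png

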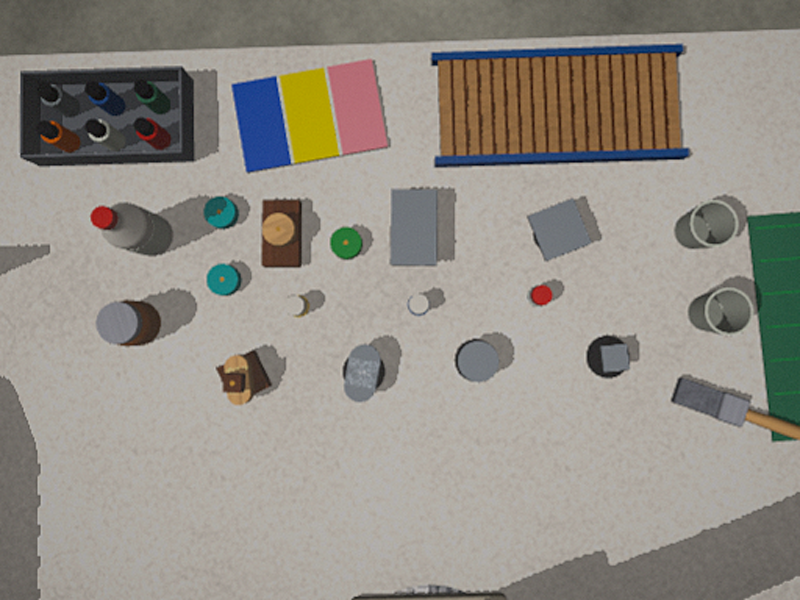

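The top view (800x600 scale) shows the oblong+disc pile at (281,232) and the square+pill+small pile at (240,380). The stands are oblong (413,227), square (561,228), pill (363,372), disc (478,360) and small (614,358). The scene view confirms this.

```bash
cat >h.py <<'E'
import cv2, numpy as np
from rig import sensors, optics
def ray(c,uv,z):
    uv=np.asarray(uv,float).reshape(-1,1,2)
    n=cv2.undistortPoints(uv,c["mtx"],np.asarray(c["distortion"])).reshape(-1,2)
    E=c["extrinsics"]; d=np.c_[n,np.ones(len(n))]@E[:3,:3].T; o=E[:3,3]
    return (o+d*((z-o[2])/d[:,2])[:,None])[:,:2]
def blob(im,seed,tol=28):
    # connected region of similar Lab colour round the seed
    lab=cv2.cvtColor(cv2.medianBlur(im,3),cv2.COLOR_RGB2LAB).astype(int); x,y=map(int,seed)
    ref=np.median(lab[y-2:y+3,x-2:x+3].reshape(-1,3),0)
    d=lab-ref; m=((abs(d[...,0])<tol)&(abs(d[...,1])<9)&(abs(d[...,2])<9)).astype(np.uint8)
    m=cv2.morphologyEx(m,cv2.MORPH_OPEN,np.ones((3,3),np.uint8))
    _,l=cv2.connectedComponents(m,connectivity=4); b=(l==l[y,x]).astype(np.uint8)
    cs,_=cv2.findContours(b,cv2.RETR_EXTERNAL,cv2.CHAIN_APPROX_NONE)
    return max(cs,key=cv2.contourArea).reshape(-1,2),ref
def rect(c,pts,z):
    w=ray(c,pts,z)*1000
    (cx,cy),(a,b),th=cv2.minAreaRect(w.astype(np.float32))
    if a<b: a,b,th=b,a,th+90
    return round(float(cx),1),round(float(cy),1),round(float(a),1),round(float(b),1),round(float((th+90)%180-90),1)
E
python3 - <<'E'
from h import *
im=np.load("top0.npy");c=optics.calibration("top")
S={"st_obl":(413,227,.04),"st_sq":(561,228,.04),"st_pill":(363,388,.04),"st_disc":(478,360,.04),"st_small":(616,362,.04),
"oblong":(270,258,.022),"disc":(278,222,.044),"pill":(243,396,.044),"sq":(258,362,.022),"small":(226,382,.066)}
out=im.copy()
for k,(x,y,z) in S.items():
    p,ref=blob(im,(x*.64,y*.64)); cv2.drawContours(out,[p.reshape(-1,1,2)],-1,(255,0,0),1); print(k,rect(c,p,z),ref)
cr=lambda a:out[110:265,120:420]
cv2.imwrite("pics/seg.png",cv2.resize(cr(0)[:,:,::-1],(800,413),interpolation=cv2.INTER_NEAREST))
E
```

```text
st_obl (654.6, -6.6, 115.4, 96.0, -1.9) [125. 127. 125.]
st_sq (646.8, -214.0, 94.2, 72.8, -70.3) [124. 127. 125.]
st_pill (450.7, 72.1, 92.2, 81.4, -1.7) [130. 127. 125.]
st_disc (462.3, -91.3, 87.8, 57.9, -59.2) [129. 127. 125.]
st_small (461.6, -285.9, 52.1, 49.4, 88.4) [127. 127. 125.]
oblong (625.0, 206.4, 51.5, 39.9, 88.9) [ 71. 140. 144.]
disc (658.0, 204.5, 46.1, 43.5, -1.1) [147. 137. 158.]
pill (414.9, 265.2, 29.3, 17.8, 89.2) [157. 137. 159.]
sq (449.7, 248.5, 57.1, 30.7, 24.1) [ 53. 132. 133.]
small (442.7, 269.7, 33.5, 32.8, 88.3) [ 69. 139. 141.]
```

View pics/seg.png

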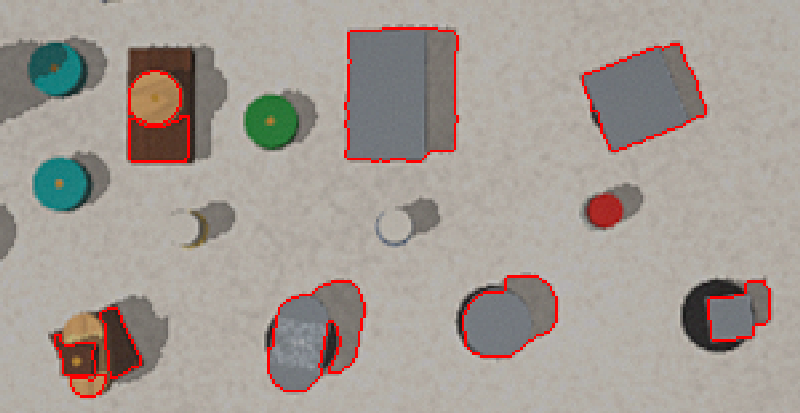

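The plate masks leak into the shadows, and the pill plate's pattern is only a reflection. I'll tighten the masks.

```bash
python3 - <<'E'
from h import *
im=np.load("top0.npy");c=optics.calibration("top")
b=cv2.GaussianBlur(im,(0,0),1).astype(int)
R,G,B=b[...,0],b[...,1],b[...,2]; L=b.sum(2)/3
for p in [(413,227),(445,227),(363,350),(363,388),(384,365),(500,345)]: print(p,b[int(p[1]*.64),int(p[0]*.64)])
out=im.copy()
plate=((B-R>=3)&(L>75)&(L<190)); dark=(R-B>8)&(L<85); light=(R-B>45)&(L>95)
K=np.ones((3,3),np.uint8)
def comp(m,box,z,n,close=1):
    x0,y0,x1,y1=[int(v*.64) for v in box]; k=np.zeros(m.shape,np.uint8); k[y0:y1,x0:x1]=m[y0:y1,x0:x1]
    k=cv2.morphologyEx(cv2.morphologyEx(k,cv2.MORPH_OPEN,K),cv2.MORPH_CLOSE,np.ones((5,5),np.uint8)) if close else k
    cs,_=cv2.findContours(k,cv2.RETR_EXTERNAL,cv2.CHAIN_APPROX_NONE); p=max(cs,key=cv2.contourArea)
    cv2.drawContours(out,[p],-1,(255,0,0),1); print(n,rect(c,p.reshape(-1,2),z))
comp(plate,(380,180,470,275),.04,"st_obl");comp(plate,(520,190,610,270),.04,"st_sq");comp(plate,(335,335,390,410),.04,"st_pill")
comp(plate,(445,330,520,390),.04,"st_disc");comp(plate,(585,330,650,385),.04,"st_small")
comp(dark,(255,190,310,275),.022,"oblong");comp(light,(255,190,310,275),.044,"disc")
comp(light,(210,345,280,415),.044,"pill");comp(dark,(244,345,285,395),.022,"sq");comp(dark,(213,366,248,398),.066,"small")
cv2.imwrite("pics/seg2.png",cv2.resize(out[110:265,120:420,::-1],(800,413),interpolation=cv2.INTER_NEAREST))
E
```

```text
(413, 227) [113 117 122]
(445, 227) [120 116 110]
(363, 350) [116 121 126]
(363, 388) [120 125 130]
(384, 365) [75 73 70]
(500, 345) [121 117 111]
st_obl (654.9, 4.8, 106.1, 64.2, -1.8)
st_sq (644.6, -206.0, 71.8, 69.1, -70.5)
st_pill (444.9, 87.3, 81.1, 47.1, -12.9)
st_disc (457.5, -80.7, 56.4, 56.3, 88.0)
st_small (456.2, -277.7, 38.2, 36.2, -1.7)
oblong (654.6, 203.4, 99.2, 56.1, -1.2)
disc (658.0, 204.5, 46.1, 43.5, -1.1)
pill (464.2, 269.8, 34.1, 22.8, -81.4)
sq (448.8, 248.9, 58.0, 32.9, 25.6)
small (442.6, 267.6, 37.8, 32.8, 88.3)
```

View pics/seg2.png

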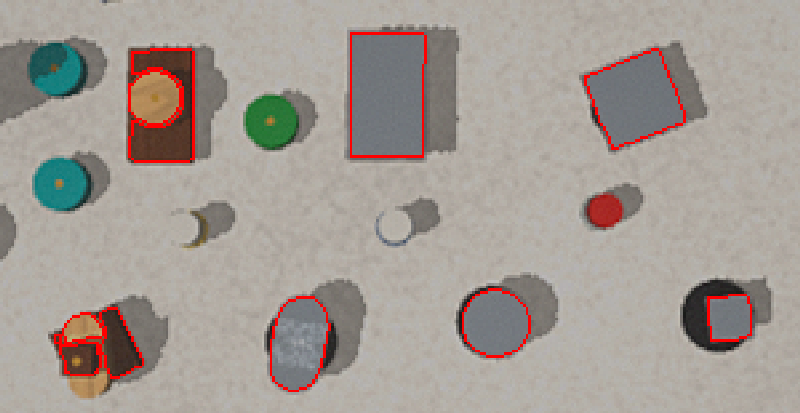

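Emit:
drive_tool:
  increments: "0.1 0.17 0 0 0 -1 1;0.1 0.17 0 0 0 -1 1;0.1 0.17 0 0 0 -1 1;0.1 0.17 0 0 0 0 1;0.1 0.17 0 0 0 0 1;0.1 0.17 0 0 0 0 1;0.1 0.17 0 0 0 0 1;0.1 0.17 0 0 0 0 1"

```text
t: 0.77
position: [0.342, -0.3241, 0.2312]
eef_rot: [0.0, 1.0, -0.01, -0.0]
force: [1.6, -0.7, -0.3]
gripper_width: 0.0858
grasp_force: 0.0
```

Emit:
drive_tool:
  increments: "0.11 0.19 0 0 0 0 1;0.11 0.19 0 0 0 0 1;0.11 0.19 0 0 0 0 1;0.11 0.19 0 0 0 0 1;0.11 0.19 0 0 0 0 1;0.11 0.19 0 0 0 0 1;0.11 0.19 0 0 0 0 1;0.11 0.19 0 0 0 0 1"

```text
t: 1.43
position: [0.5091, -0.0357, 0.2313]
eef_rot: [0.0, 1.0, -0.01, 0.0]
force: [1.0, 0.2, -0.0]
gripper_width: 0.0851
grasp_force: 0.0
```

Emit:
drive_tool:
  increments: "0.11 0.19 0 0 0 0 1;0.11 0.19 0 0 0 0 1;0.11 0.19 0 0 0 0 1;0.11 0.19 0 0 0 0 1;0.11 0.19 0 0 0 0 1;0.03 0.16 -0.1 0 0 0 1;0 0 -0.05 0 0 0 1;0 0 0 0 0 0 1"

```text
t: 2.1
position: [0.6172, 0.177, 0.1978]
eef_rot: [0.0, 1.0, -0.008, -0.003]
force: [0.4, -0.3, -0.7]
gripper_width: 0.0852
grasp_force: 0.0
```

```bash
python3 - <<'E'
from h import *
c=optics.calibration("wrist"); im=optics.camera("wrist"); np.save("w1.npy",im); s=sensors.state()
print(s["position"],c["extrinsics"].round(3).tolist(),c["mtx"].round(0).tolist(),c["distortion"])
cv2.imwrite("pics/w1.png",im[:,:,::-1])
E
```

```text
[0.61810222 0.17496564 0.19952372] [[-0.016, -0.95, -0.312, 0.697], [-1.0, 0.014, 0.006, 0.177], [-0.001, 0.312, -0.95, 0.34], [0.0, 0.0, 0.0, 1.0]] [[305.0, 0.0, 257.0], [0.0, 305.0, 191.0], [0.0, 0.0, 1.0]] [-0.03264724  0.          0.          0.          0.        ]
```

View pics/w1.png

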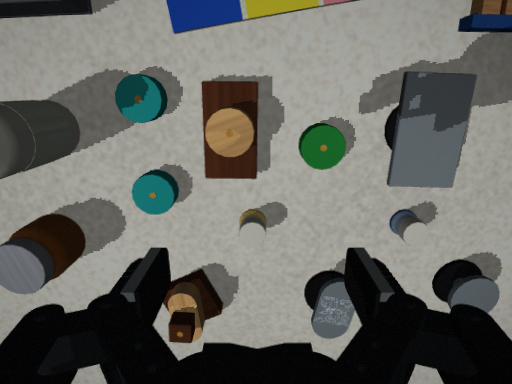

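The wrist view shows the disc's insert at (230,132), the small plinth's insert at (179,335) and both piles intact.

```bash
python3 - <<'E'
from h import *
c=optics.calibration("wrist"); im=np.load("w1.npy")
print("disc brass",ray(c,[230,132.5],.044)*1000,"small brass",ray(c,[179.5,334.5],.066)*1000)
p,_=blob(im,(215,125),40);(x,y),r=cv2.minEnclosingCircle(p.astype(np.float32));print(x,y,r,ray(c,[x,y],.044)*1000)
ct=optics.calibration("top")
print("top: disc",ray(ct,[178.1,146.9],.044)*1000,"small",ray(ct,[148.5,245.4],.066)*1000)
for uv in [(203,82),(257,82),(257,178),(206,178)]: print(ray(c,uv,.022)*1000)
E
```

```text
disc brass [[660.68111885 201.22364296]] small brass [[437.77050536 267.30852864]]
228.57594299316406 132.53463745117188 24.828929901123047 [[660.67470371 202.60535147]]
top: disc [[655.90615621 203.14410446]] small [[436.23907311 267.59725543]]
[[708.28362799 227.84441372]]
[[707.1916981  174.21286126]]
[[608.34476338 176.024017  ]]
[[609.37379561 231.59500366]]
```

Emit:
drive_tool:
  increments: "0.1 0.07 0 0 0 0 0.8;0.105 0.0675 -0.1 0 0 0 0.8;0 0 -0.2 0 0 0 0.8;0 0 -0.2 0 0 0 0.8;0 0 -0.2 0 0 0 0.8;0 0 -0.1 0 0 0 0.8;0 0 -0.06 0 0 0 0.8;0 0 0 0 0 0 0.8"
  newtons: 30

```text
t: 2.82
position: [0.6593, 0.2, 0.0274]
eef_rot: [0.001, 1.0, -0.011, -0.001]
force: [0.1, -0.0, 0.2]
gripper_width: 0.0684
grasp_force: 0.0
```

Emit:
drive_tool:
  increments: "0 0.01 0 0 0 0 0.5;0 0 0 0 0 0 0.3;0 0 0 0 0 0 0.3;0 0 0 0 0 0 0.3;0 0 0 0 0 0 0.3"

```text
t: 3.23
position: [0.6616, 0.2048, 0.0323]
eef_rot: [-0.001, 1.0, -0.01, 0.002]
force: [-0.4, -0.5, 7.2]
gripper_width: 0.0466
grasp_force: 31.4
```

Emit:
drive_tool:
  increments: "0 0 0.05 0 0 0 0.3;0 0 0.15 0 0 0 0.3;0 0 0.2 0 0 0 0.3;-0.11 -0.158 0.05 0 0 0 0.3;-0.113 -0.158 0 0 0 0 0.3;-0.113 -0.158 0 0 0 0 0.3;-0.113 -0.158 0 0 0 0 0.3;-0.113 -0.158 0 0 0 0 0.3"

```text
t: 3.9
position: [0.5466, 0.0449, 0.1205]
eef_rot: [0.0, 1.0, -0.01, 0.001]
force: [1.2, -0.4, -0.8]
gripper_width: 0.0465
grasp_force: 31.0
```

Emit:
drive_tool:
  increments: "-0.113 -0.158 0 0 0 0 0.3;-0.113 -0.158 0 0 0 0 0.3;-0.113 -0.158 0 0 0 0 0.3;-0.113 -0.158 0 0 0 0 0.3;0 0 0 0 0 0 0.3;0 0 0 0 0 0 0.3"

```text
t: 4.4
position: [0.4566, -0.0823, 0.1206]
eef_rot: [0.001, 1.0, -0.012, 0.001]
force: [0.1, 0.6, -0.3]
gripper_width: 0.0467
grasp_force: 31.0
```

```bash
python3 - <<'E'
from h import *
c=optics.calibration("wrist"); im=optics.camera("wrist"); np.save("w2.npy",im); s=sensors.state()
print(s["position"],s["gripper_width"],s["force"])
cv2.imwrite("pics/w2.png",im[:,:,::-1])
E
```

```text
[ 0.45752849 -0.08064926  0.12056236] 0.04674626902167084 [-0.32908366  0.25969608 -0.27902656]
```

View pics/w2.png

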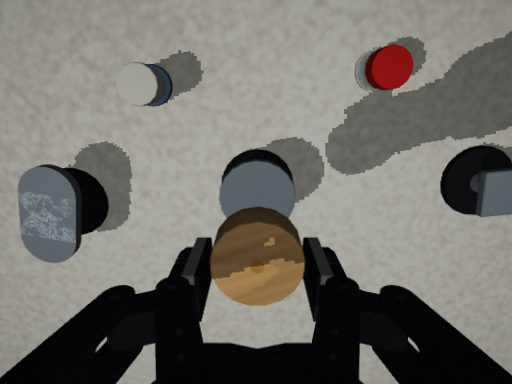

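Emit:
drive_tool:
  increments: "0 0 -0.15 0 0 0 0.3;0 0 -0.12 0 0 0 0.3;0 0 -0.05 0 0 0 0.3;0 0 -0.02 0 0 0 0.3;0 0 0 0 0 0 0.3;0 0 0 0 0 0 0.3"

```text
t: 4.95
position: [0.4582, -0.0796, 0.0523]
eef_rot: [-0.0, 1.0, -0.009, 0.001]
force: [0.4, -1.0, -0.4]
gripper_width: 0.046
grasp_force: 31.0
```

Emit:
drive_tool:
  increments: "0 0 -0.005 0 0 0 0.3;0 0 -0.005 0 0 0 0.3;0 0 0 0 0 0 0.3"

```text
t: 5.2
position: [0.458, -0.0803, 0.0502]
eef_rot: [0.0, 1.0, -0.01, 0.001]
force: [-0.3, 0.1, 3.8]
gripper_width: 0.0462
grasp_force: 31.4
```

Emit:
drive_tool:
  increments: "0 0 0 0 0 0 0.9;0 0 0 0 0 0 0.9;0 0 0 0 0 0 0.9;0 0 0.1 0 0 0 0.9;0 0 0.2 0 0 0 0.9;0 0 0.2 0 0 0 0.9;0 0.1 0.2 0 0 0 0.9;-0.03 0.2 0 0 0 0 0.9"

```text
t: 5.87
position: [0.455, -0.0248, 0.1932]
eef_rot: [0.001, 1.0, -0.013, 0.005]
force: [2.2, 0.5, 0.1]
gripper_width: 0.0768
grasp_force: 0.0
```

Emit:
drive_tool:
  increments: "-0.03 0.2 0 0 0 0 0.9;-0.03 0.2 0 0 0 0 0.9;-0.03 0.2 0 0 0 0 0.9;-0.03 0.2 0 0 0 0 0.9;-0.03 0.2 0 0 0 0 0.9;-0.03 0.2 0 0 0 0 0.9;-0.03 0.2 0 0 0 0 0.9;0 0.03 0 0 0 0 0.9"

```text
t: 6.53
position: [0.4065, 0.2712, 0.1872]
eef_rot: [-0.002, 1.0, -0.006, 0.0]
force: [-0.9, -0.1, 0.2]
gripper_width: 0.0766
grasp_force: 0.0
```

Emit:
drive_tool:
  increments: "0 0 0 0 0 0 0.9;0 0 0 0 0 0 0.9"

```text
t: 6.7
position: [0.409, 0.2644, 0.1863]
eef_rot: [0.0, 1.0, -0.009, -0.0]
force: [-0.1, 0.0, -0.3]
gripper_width: 0.0767
grasp_force: 0.0
```

```bash
python3 - <<'E'
from h import *
s=sensors.state(); im=optics.camera("wrist"); c=optics.calibration("wrist"); np.save("w3.npy",im);np.save("w3c.npy",c["extrinsics"])
t=optics.camera("top"); np.save("t3.npy",t)
print(s["position"],s["gripper_width"],s["force"])
cv2.imwrite("pics/w3.png",im[:,:,::-1])
E
```

```text
[0.40899772 0.26438114 0.18631319] 0.07667774468870837 [-0.10654447  0.0239012  -0.28307135]
```

View pics/w3.png

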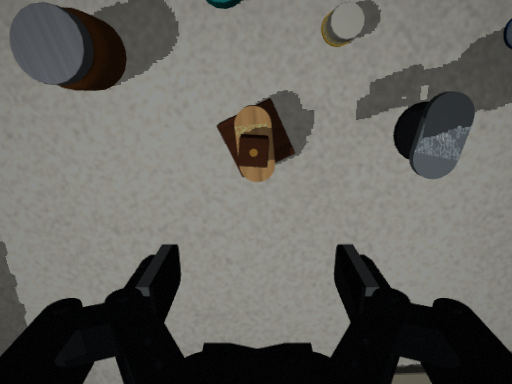

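```bash
python3 - <<'E'
from h import *
im=np.load("w3.npy"); cv2.imwrite("pics/w3z.png",cv2.resize(im[90:190,205:305,::-1],(600,600),interpolation=cv2.INTER_CUBIC))
t=np.load("t3.npy"); c=optics.calibration("top")
cv2.imwrite("pics/t3.png",np.hstack([cv2.resize(t[205:265,270:370,::-1],(800,480),interpolation=cv2.INTER_CUBIC)]))
E
```

```text
(no output)
```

View pics/w3z.png

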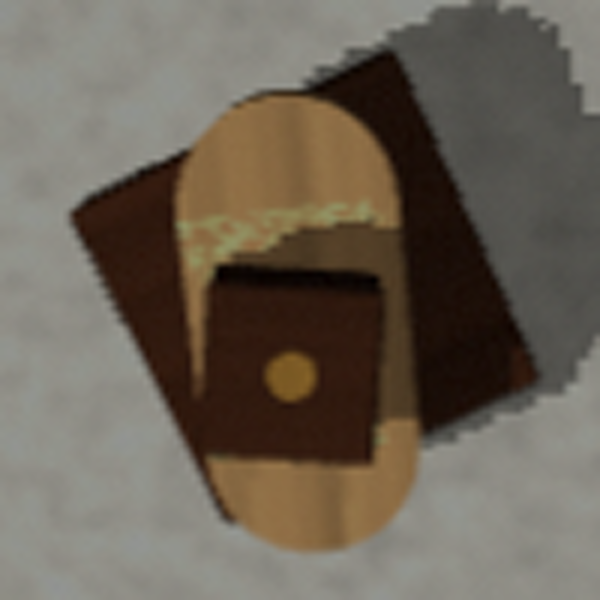

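```bash
python3 - <<'E'
from h import *
c=optics.calibration("wrist"); c["extrinsics"]=np.load("w3c.npy")
f=lambda P,z: ray(c,np.array(P)/6+[205,90],z)*1000
print("small",f([(291,377)],.066).round(1), rect(c,np.array([(212,283),(382,290),(375,465),(203,455)])/6+[205,90],.066))
p=f([(290,92),(312,552),(176,200),(400,200),(205,460),(418,470)],.044);print("pill",(p[0]+p[1])/2,np.degrees(np.arctan2(*(p[0]-p[1])[::-1])),np.degrees(np.arctan2(*(p[3]-p[5])[::-1])),np.linalg.norm(p[0]-p[1]))
print("sq",rect(c,np.array([(72,215),(395,52),(540,378),(228,522)])/6+[205,90],.022))
E
```

```text
small [[438.7 266.8]] (439.2, 266.3, 25.7, 25.4, -4.6)
pill [441.89154086 265.34272506] 1.4510089432962103 3.519903231106388 72.12693565520117
sq (444.1, 264.3, 59.0, 58.8, -65.7)
```

Emit:
drive_tool:
  increments: "0.1 0.01 -0.1 0 0 -0.58 0.7;0.0475 0 -0.15 0 0 0 0.7;0 0 -0.2 0 0 0 0.7;0 0 -0.15 0 0 0 0.6;0 0 -0.07 0 0 0 0.6;0 0 0 0 0 0 0.6;0 0 0 0 0 0 0.6"

```text
t: 7.38
position: [0.4389, 0.2653, 0.0526]
eef_rot: [0.0, 0.999, -0.041, -0.0]
force: [-0.2, -0.6, 0.6]
gripper_width: 0.0515
grasp_force: 0.0
```

Emit:
drive_tool:
  increments: "0 0.005 0 0 0 0 0.4;0 0 0 0 0 0 0.2;0 0 0 0 0 0 0.1;0 0 0 0 0 0 0.1;0 0 0 0 0 0 0.1"
  newtons: 25

```text
t: 7.8
position: [0.4398, 0.2677, 0.0543]
eef_rot: [-0.0, 0.999, -0.04, 0.001]
force: [-1.0, -2.1, 5.4]
gripper_width: 0.0251
grasp_force: 25.4
```

Emit:
drive_tool:
  increments: "0 0 0.05 0 0 0 0.1;0 0 0.15 0 0 0 0.1;0 0 0.2 0 0 0 0.1;0 -0.1 0.1 0 0 0 0.1;0 -0.2 0 0 0 0.43 0.1;0.01 -0.2 0 0 0 0 0.1;0.01 -0.2 0 0 0 0 0.1;0.01 -0.2 0 0 0 0 0.1"

```text
t: 8.47
position: [0.4447, 0.0858, 0.1541]
eef_rot: [0.0, 1.0, -0.017, 0.001]
force: [1.0, -0.1, -0.4]
gripper_width: 0.025
grasp_force: 24.7
```

Emit:
drive_tool:
  increments: "0.01 -0.2 0 0 0 0 0.1;0.01 -0.2 0 0 0 0 0.1;0.01 -0.2 0 0 0 0 0.1;0.01 -0.2 0 0 0 0 0.1;0.01 -0.2 0 0 0 0 0.1;0.01 -0.2 0 0 0 0 0.1;0 -0.2 0 0 0 0 0.1;0 -0.2 0 0 0 0 0.1"

```text
t: 9.13
position: [0.4567, -0.2346, 0.1542]
eef_rot: [0.001, 1.0, -0.017, 0.001]
force: [1.1, 0.5, -0.4]
gripper_width: 0.0255
grasp_force: 24.7
```

Emit:
drive_tool:
  increments: "0 -0.2 0 0 0 0 0.1;0 -0.03 0 0 0 0 0.1;0 0 0 0 0 0 0.1;0 0 0 0 0 0 0.1"

```text
t: 9.47
position: [0.457, -0.2783, 0.1535]
eef_rot: [-0.0, 1.0, -0.018, 0.001]
force: [0.1, 1.1, -0.1]
gripper_width: 0.0254
grasp_force: 24.7
```

```bash
python3 - <<'E'
from h import *
s=sensors.state(); im=optics.camera("wrist"); c=optics.calibration("wrist"); np.save("w4.npy",im);np.save("w4c.npy",c["extrinsics"])
print(s["position"],s["eef_rot"],s["gripper_width"],s["force"])
cv2.imwrite("pics/w4.png",im[:,:,::-1])
E
```

```text
[ 0.45698711 -0.27829889  0.15345416] [-1.05272448e-04  9.99841609e-01 -1.77884260e-02  5.63368789e-04] 0.025376094404479497 [ 0.0613061   1.10056043 -0.12022349]
```

View pics/w4.png

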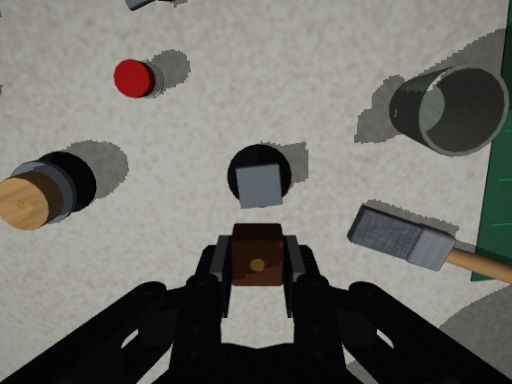

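```bash
python3 - <<'E'
from h import *
c=optics.calibration("wrist"); c["extrinsics"]=np.load("w4c.npy"); im=np.load("w4.npy")
b=cv2.GaussianBlur(im,(0,0),.7).astype(int); L=b.sum(2)/3
m=((b[...,2]-b[...,0]>=2)&(L>75)&(L<190)).astype(np.uint8); k=np.zeros_like(m); k[155:215,228:295]=m[155:215,228:295]
k=cv2.morphologyEx(k,cv2.MORPH_OPEN,np.ones((5,5),np.uint8))
p=max(cv2.findContours(k,0,1)[0],key=cv2.contourArea).reshape(-1,2); print("st_small",rect(c,p,.04))
print(rect(c,np.array([(236,167),(281,163),(285,205),(240,209)]),.04),"disc",ray(c,[21,204],.062)*1000)
E
```

```text
st_small (457.7, -278.2, 36.9, 36.9, -85.8)
(458.0, -279.5, 40.6, 38.8, -86.5) disc [[456.2363174  -78.91616542]]
```

Emit:
drive_tool:
  increments: "0.005 0 -0.15 0 0 1 0.1;0 0 -0.2 0 0 0 0.1;0 0 -0.1 0 0 0 0.1;0 0 -0.05 0 0 0 0.1;0 0 -0.01 0 0 0 0.1;0 0 0 0 0 0 0.1;0 0 0 0 0 0 0.1"

```text
t: 10.1
position: [0.4587, -0.2784, 0.052]
eef_rot: [0.001, 0.999, 0.035, 0.001]
force: [0.5, -0.7, 0.2]
gripper_width: 0.0256
grasp_force: 25.5
```

Emit:
drive_tool:
  increments: "0 0 -0.007 0 0 0 0.1;0 0 -0.005 0 0 0 0.1;0 0 0 0 0 0 0.1"

```text
t: 10.35
position: [0.4585, -0.2789, 0.0495]
eef_rot: [0.001, 0.999, 0.035, 0.001]
force: [-1.4, 0.6, 7.3]
gripper_width: 0.0258
grasp_force: 26.3
```

Emit:
drive_tool:
  increments: "0 0 0 0 0 0 0.6;0 0 0 0 0 0 0.7;0 0 0.1 0 0 0 0.8;0 0 0.2 0 0 0 0.8;0 0 0.2 0 0 0 0.8;0 0.1 0.2 0 0 0 0.8;-0.02 0.2 0 0 0 -0.2 0.8;-0.02 0.2 0 0 0 0 0.8"

```text
t: 11.02
position: [0.4507, -0.18, 0.1878]
eef_rot: [0.001, 1.0, 0.022, 0.002]
force: [1.5, 1.0, -0.1]
gripper_width: 0.0683
grasp_force: 0.0
```

Emit:
drive_tool:
  increments: "-0.02 0.2 0 0 0 0 0.8;-0.02 0.2 0 0 0 0 0.8;-0.02 0.2 0 0 0 0 0.8;-0.02 0.2 0 0 0 0 0.8;-0.02 0.2 0 0 0 0 0.8;-0.02 0.2 0 0 0 0 0.8;-0.02 0.2 0 0 0 0 0.8;-0.02 0.2 0 0 0 0 0.8"

```text
t: 11.68
position: [0.4171, 0.1418, 0.1858]
eef_rot: [0.0, 1.0, 0.024, 0.001]
force: [0.9, 0.8, 0.1]
gripper_width: 0.0685
grasp_force: 0.0
```

Emit:
drive_tool:
  increments: "-0.02 0.2 0 0 0 0 0.8;0 0.2 0 0 0 0 0.8;0 0.2 0 0 0 0 0.8;0 0.04 0 0 0 0 0.8;0 0 0 0 0 0 0.8;0 0 0 0 0 0 0.8"

```text
t: 12.18
position: [0.4134, 0.268, 0.1852]
eef_rot: [0.0, 1.0, 0.025, -0.0]
force: [-0.7, 0.0, -0.7]
gripper_width: 0.0682
grasp_force: 0.0
```

```bash
cat >>h.py <<'E'
def seg(im,c,box,z,kind,name):
    b=cv2.GaussianBlur(im,(0,0),.7).astype(int); L=b.sum(2)/3; d=b[...,0]-b[...,2]
    m={"plate":(d<=-2)&(L>60)&(L<190),"dark":(d>8)&(L<85),"light":(d>28)&(L>50),"wood":d>8}[kind].astype(np.uint8)
    x0,y0,x1,y1=box; k=np.zeros_like(m); k[y0:y1,x0:x1]=m[y0:y1,x0:x1]
    k=cv2.morphologyEx(cv2.morphologyEx(k,cv2.MORPH_CLOSE,np.ones((5,5),np.uint8)),cv2.MORPH_OPEN,np.ones((5,5),np.uint8))
    p=max(cv2.findContours(k,0,1)[0],key=cv2.contourArea).reshape(-1,2); print(name,rect(c,p,z),"px",p.mean(0).round(0)); return p
E
python3 - <<'E'
from h import *
s=sensors.state(); im=optics.camera("wrist"); c=optics.calibration("wrist"); np.save("w5.npy",im);np.save("w5c.npy",c["extrinsics"])
print(s["position"],s["eef_rot"],s["gripper_width"],s["force"])
o=im.copy()
for b,z,k,n in [((210,85,310,200),.044,"light","pill"),((390,80,500,195),.04,"plate","st_pill")]:
    p=seg(im,c,b,z,k,n); cv2.drawContours(o,[p.reshape(-1,1,2)],-1,(255,0,0),1)
cv2.imwrite("pics/w5.png",o[:,:,::-1])
E
```

```text
[0.41342388 0.2680493  0.18519128] [ 5.99862071e-05  9.99687302e-01  2.50015296e-02 -4.67266908e-04] 0.06818207528095124 [-0.65811899  0.03550929 -0.65720528]
pill (442.1, 266.0, 71.3, 34.9, 4.7) px [260. 148.]
st_pill (435.4, 88.0, 62.1, 46.8, -12.2) px [444. 164.]
```

View pics/w5.png

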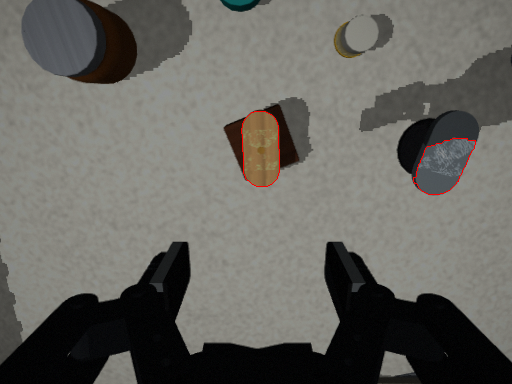

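Emit:
drive_tool:
  increments: "0.1 -0.01 -0.15 0 0 0.3 0.8;0.0435 0 -0.2 0 0 0 0.8;0 0 -0.2 0 0 0 0.8;0 0 -0.15 0 0 0 0.7;0 0 -0.075 0 0 0 0.7;0 0 0 0 0 0 0.6;0 0 0 0 0 0 0.6"
  newtons: 30

```text
t: 12.82
position: [0.4429, 0.2655, 0.0313]
eef_rot: [0.0, 0.999, 0.04, 0.0]
force: [0.2, 0.1, 0.5]
gripper_width: 0.0511
grasp_force: 0.0
```

Emit:
drive_tool:
  increments: "0 0 0 0 0 0 0.5;0 0 0 0 0 0 0.3;0 0 0 0 0 0 0.2;0 0 0 0 0 0 0.2;0 0 0 0 0 0 0.2"

```text
t: 13.23
position: [0.4439, 0.2665, 0.0327]
eef_rot: [-0.0, 0.999, 0.04, 0.002]
force: [-2.2, -1.3, 6.9]
gripper_width: 0.0329
grasp_force: 29.6
```

Emit:
drive_tool:
  increments: "0 0 0.05 0 0 0 0.2;0 0 0.15 0 0 0 0.2;0 0 0.2 0 0 0 0.2;0 -0.15 0 0 0 -0.95 0.2;0 -0.2 0 0 0 -0.95 0.2;0 -0.2 0 0 0 -0.95 0.2;0 -0.2 0 0 0 0 0.2;0.005 -0.14 0 0 0 0 0.2"

```text
t: 13.9
position: [0.4435, 0.0848, 0.1118]
eef_rot: [0.001, 0.994, -0.11, 0.001]
force: [1.5, -0.3, 0.0]
gripper_width: 0.0331
grasp_force: 30.5
```

Emit:
drive_tool:
  increments: "0 0 0 0 0 0 0.2;0 0 0 0 0 0 0.2"

```text
t: 14.07
position: [0.444, 0.0866, 0.1118]
eef_rot: [0.001, 0.994, -0.111, 0.001]
force: [0.1, 0.6, 0.3]
gripper_width: 0.0328
grasp_force: 30.5
```

```bash
python3 - <<'E'
from h import *
s=sensors.state(); im=optics.camera("wrist"); c=optics.calibration("wrist"); np.save("w6.npy",im);np.save("w6c.npy",c["extrinsics"])
print(s["position"],s["eef_rot"],s["gripper_width"],s["force"])
cv2.imwrite("pics/w6.png",im[:,:,::-1])
E
```

```text
[0.44404349 0.08655183 0.11179301] [ 5.19979763e-04  9.93859379e-01 -1.10643837e-01  1.09771654e-03] 0.03277209583566649 [0.11190412 0.63495765 0.2588277 ]
```

View pics/w6.png

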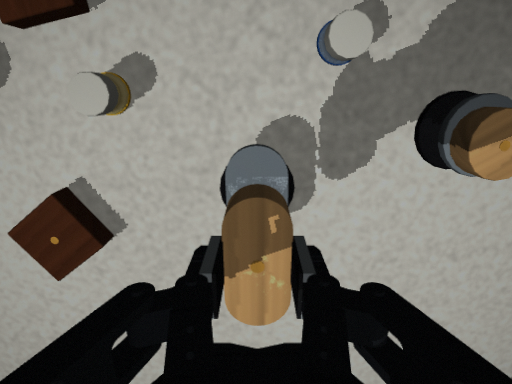

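Emit:
drive_tool:
  increments: "0.007 0.002 -0.12 0 0 0 0.2;0 0 -0.12 0 0 0 0.2;0 0 -0.05 0 0 0 0.2;0 0 -0.01 0 0 0 0.2;0 0 0 0 0 0 0.2;0 0 -0.01 0 0 0 0.2;0 0 0 0 0 0 0.2"

```text
t: 14.7
position: [0.4453, 0.09, 0.0496]
eef_rot: [-0.0, 0.994, -0.108, 0.0]
force: [-4.8, 0.3, 8.5]
gripper_width: 0.0329
grasp_force: 32.8
```

```bash
python3 - <<'E'
from h import *
c=optics.calibration("wrist"); c["extrinsics"]=np.load("w6c.npy"); im=np.load("w6.npy")
print("sq",ray(c,[54.5,240.5],.022)*1000); seg(im,c,(0,180,120,290),.022,"dark","sq")
print("disc",ray(c,[504,145.5],.062)*1000)
print(rect(c,np.array([(9,234),(68,188),(112,240),(58,280)]),.022))
E
```

```text
sq [[442.48660112 267.97476826]]
sq (446.3, 260.7, 74.1, 59.7, -65.5) px [ 61. 233.]
disc [[456.08405978 -77.27507897]]
(444.1, 260.5, 73.3, 56.7, -68.2)
```

Emit:
drive_tool:
  increments: "0 0 0 0 0 0 0.7;0 0 0 0 0 0 0.8;0 0 0.1 0 0 0 1;0 0 0.2 0 0 0 1;0 0 0.2 0 0 1 1;-0.03 0.1 0.18 0 0 1 1;-0.03 0.2 0 0 0 1 1;-0.03 0.2 0 0 0 1 1"

```text
t: 15.37
position: [0.4282, 0.189, 0.1871]
eef_rot: [0.001, 0.995, 0.101, 0.003]
force: [1.2, 0.3, -0.5]
gripper_width: 0.0853
grasp_force: 0.0
```

Emit:
drive_tool:
  increments: "-0.03 0.2 0 0 0 1 1;-0.03 0.2 0 0 0 1 1;0 0 0 0 0 0.1 1;0 0 0 0 0 0 1;0 0 0 0 0 0 1"

```text
t: 15.78
position: [0.4147, 0.2684, 0.1844]
eef_rot: [0.0, 0.978, 0.209, -0.0]
force: [0.1, -1.3, -0.3]
gripper_width: 0.0851
grasp_force: 0.0
```

```bash
python3 - <<'E'
from h import *
s=sensors.state(); im=optics.camera("wrist"); c=optics.calibration("wrist"); np.save("w7.npy",im);np.save("w7c.npy",c["extrinsics"])
print(s["position"],s["eef_rot"],s["gripper_width"],s["force"])
R=c["extrinsics"]; P=np.array([.4425,.267,.022])-R[:3,3]; q=R[:3,:3].T@P; uv=(c["mtx"]@(q/q[2]))[:2].astype(int); print(uv)
x,y=uv; o=im.copy(); p=seg(im,c,(max(x-65,0),max(y-60,0),x+65,y+60),.022,"dark","sq"); cv2.drawContours(o,[p.reshape(-1,1,2)],-1,(255,0,0),1)
cv2.imwrite("pics/w7.png",o[:,:,::-1])
E
```

```text
[0.41472204 0.26843841 0.18440158] [ 3.51699921e-05  9.77999709e-01  2.08606166e-01 -1.86703476e-04] 0.08511701945835716 [ 0.07869486 -1.25526156 -0.34164067]
[269 149]
sq (445.6, 265.1, 60.7, 60.4, 24.0) px [272. 147.]
```

View pics/w7.png

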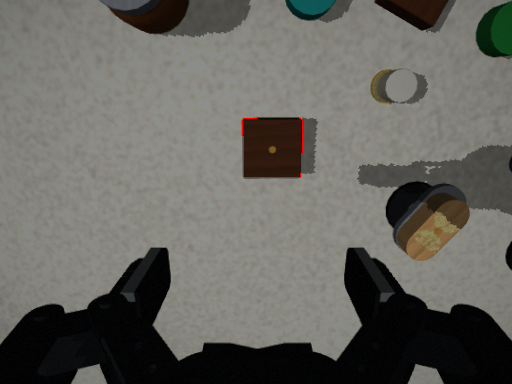

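Emit:
drive_tool:
  increments: "0.1 -0.014 -0.15 0 0 0 1;0.049 0 -0.2 0 0 0 1;0 0 -0.2 0 0 0 1;0 0 -0.2 0 0 0 1;0 0 -0.1 0 0 0 1;0 0 -0.02 0 0 0 1;0 0 0 0 0 0 1;0 0 0 0 0 0 1"
  newtons: 35

```text
t: 16.5
position: [0.4458, 0.2655, 0.012]
eef_rot: [-0.0, 0.978, 0.208, 0.001]
force: [0.5, 0.2, 0.1]
gripper_width: 0.0853
grasp_force: 0.0
```

Emit:
drive_tool:
  increments: "0 0 0 0 0 0 0.6;0 0 0 0 0 0 0.5;0 0 0 0 0 0 0.5;0 0 0 0 0 0 0.5;0 0 0 0 0 0 0.5"

```text
t: 16.92
position: [0.4458, 0.2659, 0.0123]
eef_rot: [0.0, 0.978, 0.208, 0.001]
force: [-2.2, -3.6, 9.9]
gripper_width: 0.0585
grasp_force: 35.5
```

Emit:
drive_tool:
  increments: "0 0 0.05 0 0 0 0.5;0 0 0.15 0 0 0 0.5;0 0 0.2 0 0 0 0.5;0 0 0.2 0 0 0 0.5;0.08 -0.19 0.05 0 0 -0.75 0.5;0.08 -0.19 0 0 0 0 0.5;0.08 -0.19 0 0 0 0 0.5;0.08 -0.19 0 0 0 0 0.5"

```text
t: 17.58
position: [0.509, 0.1126, 0.142]
eef_rot: [0.001, 0.985, 0.17, 0.001]
force: [1.0, 0.3, -1.1]
gripper_width: 0.0584
grasp_force: 38.5
```

Emit:
drive_tool:
  increments: "0.08 -0.19 0 0 0 0 0.5;0.08 -0.19 0 0 0 0 0.5;0.08 -0.19 0 0 0 0 0.5;0.08 -0.19 0 0 0 0 0.5;0.08 -0.19 0 0 0 0 0.5;0.08 -0.19 0 0 0 0 0.5;0.08 -0.19 0 0 0 0 0.5;0.08 -0.19 0 0 0 0 0.5"

```text
t: 18.25
position: [0.6368, -0.1919, 0.1417]
eef_rot: [0.0, 0.985, 0.17, 0.001]
force: [1.2, 0.3, 0.3]
gripper_width: 0.0585
grasp_force: 38.5
```

Emit:
drive_tool:
  increments: "0.035 -0.08 0 0 0 0 0.5;0 0 0 0 0 0 0.5;0 0 0 0 0 0 0.5"

```text
t: 18.5
position: [0.6434, -0.2066, 0.1409]
eef_rot: [-0.0, 0.986, 0.169, 0.0]
force: [0.1, 1.8, -0.5]
gripper_width: 0.0582
grasp_force: 38.5
```

```bash
python3 - <<'E'
from h import *
s=sensors.state(); im=optics.camera("wrist"); c=optics.calibration("wrist"); np.save("w8.npy",im);np.save("w8c.npy",c["extrinsics"])
print(s["position"],s["eef_rot"],s["gripper_width"],s["force"])
cv2.imwrite("pics/w8.png",im[:,:,::-1])
E
```

```text
[ 0.64340164 -0.20656621  0.14094515] [-3.68024740e-04  9.85587047e-01  1.69168149e-01  4.17366633e-04] 0.05820325915768679 [ 0.10351307  1.80972676 -0.48695792]
```

View pics/w8.png

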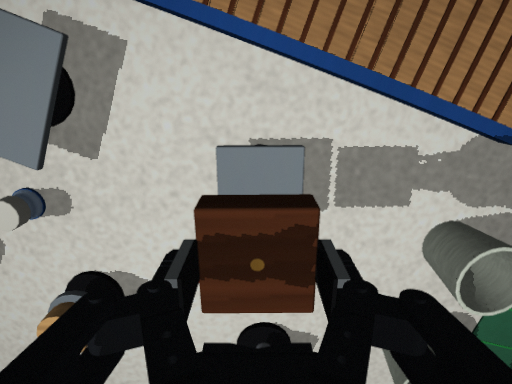

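```bash
python3 - <<'E'
from h import *
c=optics.calibration("wrist"); c["extrinsics"]=np.load("w8c.npy")
p=ray(c,[(217,146),(303.5,146)],.04)*1000; d=p[0]-p[1]; print(p,np.linalg.norm(d)); a=np.arctan2(d[1],d[0])-np.pi/2; print(np.degrees(a),p.mean(0)-36*np.array([np.cos(a),np.sin(a)]))
E
```

```text
[[ 668.98011232 -160.78805487]
 [ 692.29374193 -226.25148733]] 69.49090814096415
19.60244660398716 [ 646.72337453 -205.59747577]
```

Emit:
drive_tool:
  increments: "0 0 -0.15 0 0 0 0.5;0 0 -0.15 0 0 0 0.5;0 0 -0.1 0 0 0 0.5;0 0 0 0 0 0 0.5"

```text
t: 18.88
position: [0.6407, -0.2036, 0.0565]
eef_rot: [-0.001, 0.985, 0.171, -0.003]
force: [-0.2, -0.2, -0.8]
gripper_width: 0.0587
grasp_force: 38.5
```

Emit:
drive_tool:
  increments: "0.012 0.002 -0.02 0 0 0 0.5;0 0 -0.015 0 0 0 0.5;0 0 -0.01 0 0 0 0.5;0 0 0 0 0 0 0.5;0 0 0 0 0 0 0.5"

```text
t: 19.3
position: [0.6464, -0.205, 0.0525]
eef_rot: [0.0, 0.985, 0.17, 0.001]
force: [0.4, 1.6, 1.6]
gripper_width: 0.0587
grasp_force: 38.7
```

Emit:
drive_tool:
  increments: "0 0 -0.005 0 0 0 0.5;0 0 0 0 0 0 0.5;0 0 0 0 0 0 0.5"

```text
t: 19.55
position: [0.6464, -0.205, 0.0524]
eef_rot: [0.0, 0.985, 0.17, 0.001]
force: [-4.8, 2.0, 9.4]
gripper_width: 0.0586
grasp_force: 39.6
```

Emit:
drive_tool:
  increments: "0 0 0 0 0 0 0.8;0 0 0 0 0 0 1;0 0 0 0 0 0 1;0 0 0.1 0 0 0 1;0 0 0.2 0 0 0 1;0 0 0.2 0 0 0 1;0 0.1 0.2 0 0 -0.9 1;-0.02 0.2 0 0 0 -0.9 1"

```text
t: 20.22
position: [0.6448, -0.1521, 0.1952]
eef_rot: [0.002, 0.998, 0.07, 0.005]
force: [2.7, 0.2, 0.2]
gripper_width: 0.0851
grasp_force: 0.0
```

Emit:
drive_tool:
  increments: "-0.02 0.2 0 0 0 -0.9 1;-0.02 0.2 0 0 0 -0.8 1;-0.02 0.2 0 0 0 0 1;-0.02 0.2 0 0 0 0 1;0 0.2 0 0 0 0 1;0 0.2 0 0 0 0 1;0 0.2 0 0 0 0 1;0 0.2 0 0 0 0 1"

```text
t: 20.88
position: [0.6254, 0.175, 0.1876]
eef_rot: [0.0, 1.0, -0.013, 0.0]
force: [1.3, -0.3, 0.1]
gripper_width: 0.085
grasp_force: 0.0
```

Emit:
drive_tool:
  increments: "0 0.14 0 0 0 0 1;0 0 0 0 0 0 1;0 0 0 0 0 0 1"

```text
t: 21.13
position: [0.6249, 0.204, 0.1874]
eef_rot: [-0.0, 1.0, -0.01, -0.0]
force: [0.2, -0.6, -0.6]
gripper_width: 0.0852
grasp_force: 0.0
```

```bash
python3 - <<'E'
from h import *
s=sensors.state(); im=optics.camera("wrist"); c=optics.calibration("wrist"); np.save("w9.npy",im);np.save("w9c.npy",c["extrinsics"])
print(s["position"],s["eef_rot"],s["gripper_width"],s["force"])
o=im.copy()
for b,z,k,n in [((180,60,310,210),.022,"dark","obl"),((330,50,511,230),.04,"plate","st_obl")]:
    p=seg(im,c,b,z,k,n); cv2.drawContours(o,[p.reshape(-1,1,2)],-1,(255,0,0),1)
cv2.imwrite("pics/w9.png",o[:,:,::-1])
E
```

```text
[0.62487382 0.20399442 0.18741275] [-3.50485752e-04  9.99947316e-01 -1.02556316e-02 -2.52248976e-04] 0.0852222535884569 [ 0.1571355  -0.61834832 -0.56027416]
obl (659.2, 202.4, 98.9, 56.1, -1.7) px [256. 138.]
st_obl (638.4, 6.1, 74.0, 70.7, -2.5) px [459. 161.]
```

View pics/w9.png

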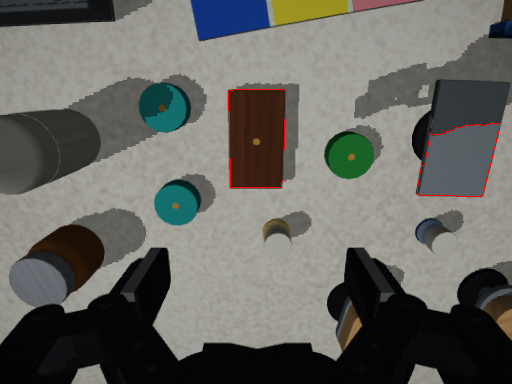

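Emit:
drive_tool:
  increments: "0.1 -0.007 -0.13 0 0 0 1;0.07 0 -0.2 0 0 0 1;0 0 -0.2 0 0 0 1;0 0 -0.2 0 0 0 1;0 0 -0.1 0 0 0 1;0 0 -0.045 0 0 0 1;0 0 0 0 0 0 1;0 0 0 0 0 0 1"
  newtons: 45

```text
t: 21.85
position: [0.6604, 0.1992, 0.0145]
eef_rot: [-0.0, 1.0, -0.013, 0.001]
force: [0.5, 0.7, 1.3]
gripper_width: 0.0854
grasp_force: 0.0
```

Emit:
drive_tool:
  increments: "0 0 0 0 0 0 0.6;0 0 0 0 0 0 0.5;0 0 0 0 0 0 0.5;0 0 0 0 0 0 0.5;0 0 0 0 0 0 0.5"

```text
t: 22.27
position: [0.6606, 0.2004, 0.0158]
eef_rot: [-0.0, 1.0, -0.012, 0.001]
force: [-1.3, -0.7, 8.9]
gripper_width: 0.0536
grasp_force: 45.4
```

Emit:
drive_tool:
  increments: "0 0 0.05 0 0 0 0.5;0 0 0.15 0 0 0 0.5;0 0 0.2 0 0 0 0.5;0 0 0.18 0 0 0 0.5;-0.01 -0.195 0 0 0 -0.1 0.5;-0.01 -0.195 0 0 0 0 0.5;0 -0.195 0 0 0 0 0.5;0 -0.195 0 0 0 0 0.5"

```text
t: 22.93
position: [0.6554, 0.0424, 0.1307]
eef_rot: [0.0, 1.0, -0.017, 0.001]
force: [-1.0, -0.6, -0.8]
gripper_width: 0.0539
grasp_force: 47.6
```

Emit:
drive_tool:
  increments: "0 -0.195 0 0 0 0 0.5;0 0 0 0 0 0 0.5;0 0 0 0 0 0 0.5"

```text
t: 23.18
position: [0.6558, 0.001, 0.13]
eef_rot: [0.001, 1.0, -0.02, 0.0]
force: [-0.3, 1.5, -0.8]
gripper_width: 0.0536
grasp_force: 47.6
```

```bash
python3 - <<'E'
from h import *
s=sensors.state(); im=optics.camera("wrist"); c=optics.calibration("wrist"); np.save("w10.npy",im);np.save("w10c.npy",c["extrinsics"])
print(s["position"],s["eef_rot"],s["gripper_width"],s["force"])
cv2.imwrite("pics/w10.png",im[:,:,::-1])
E
```

```text
[0.65582978 0.00103553 0.13004282] [ 8.22709028e-04  9.99792366e-01 -2.03564497e-02  4.04277073e-04] 0.05362259134025561 [-0.34054305  1.46116295 -0.78841067]
```

View pics/w10.png

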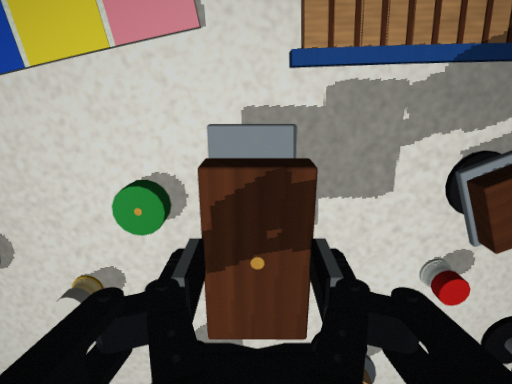

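```bash
python3 - <<'E'
from h import *
c=optics.calibration("wrist"); c["extrinsics"]=np.load("w10c.npy")
p=ray(c,[(208,124.5),(296,124.5)],.04)*1000; d=p[0]-p[1]; a=np.arctan2(d[1],d[0])-np.pi/2; print(np.linalg.norm(d),np.degrees(a),p.mean(0)-56*np.array([np.cos(a),np.sin(a)]))
E
```

```text
66.14741349461977 -2.155956561369766 [656.41830864   8.76916462]
```

Emit:
drive_tool:
  increments: "0 0.018 -0.15 0 0 0 0.5;0 0 -0.1 0 0 0 0.5;0 0 -0.05 0 0 0 0.5;0 0 0 0 0 0 0.5;0 0 0 0 0 0 0.5"

```text
t: 23.65
position: [0.6556, 0.0097, 0.0698]
eef_rot: [-0.0, 1.0, -0.017, -0.0]
force: [0.1, -0.3, 0.7]
gripper_width: 0.0539
grasp_force: 47.6
```

Emit:
drive_tool:
  increments: "0.007 -0.015 -0.04 0 0 0 0.5;0 0 -0.02 0 0 0 0.5;0 0 -0.005 0 0 0 0.5;0 0 0 0 0 0 0.5;0 0 0 0 0 0 0.5"

```text
t: 24.07
position: [0.657, 0.0057, 0.0565]
eef_rot: [-0.0, 1.0, -0.018, 0.0]
force: [-0.4, -0.2, -1.2]
gripper_width: 0.0535
grasp_force: 47.6
```

Emit:
drive_tool:
  increments: "0 0 -0.005 0 0 0 0.5;0 0 -0.005 0 0 0 0.5;0 0 0 0 0 0 0.5;0 0 0 0 0 0 0.5"

```text
t: 24.4
position: [0.6572, 0.0057, 0.0558]
eef_rot: [0.0, 1.0, -0.018, 0.0]
force: [-4.8, -1.2, 10.1]
gripper_width: 0.0537
grasp_force: 49.3
```

Contact. I'll release, rise and back off to clear the top camera.

Emit:
drive_tool:
  increments: "0 0 0 0 0 0 0.8;0 0 0 0 0 0 1;0 0 0 0 0 0 1;0 0 0.1 0 0 0 1;0 0 0.2 0 0 0 1;0 0 0.2 0 0 0 1;0 0 0.2 0 0 0 1;-0.1 -0.15 0.1 0 0 0 1"

```text
t: 25.07
position: [0.6392, -0.0167, 0.2194]
eef_rot: [-0.002, 1.0, -0.013, 0.003]
force: [0.8, 1.4, 2.3]
gripper_width: 0.0854
grasp_force: 0.0
```

Emit:
drive_tool:
  increments: "-0.15 -0.15 0 0 0 0 1;-0.15 -0.15 0 0 0 0 1;-0.15 -0.15 0 0 0 0 1;-0.15 -0.15 0 0 0 0 1;-0.1 -0.2 0 0 0 0 1;-0.1 -0.2 0 0 0 0 1;-0.1 -0.2 0 0 0 0 1;-0.1 -0.2 0 0 0 0 1"

```text
t: 25.73
position: [0.4431, -0.293, 0.2145]
eef_rot: [0.001, 1.0, -0.018, 0.0]
force: [1.9, -0.4, 0.7]
gripper_width: 0.0857
grasp_force: 0.0
```

Emit:
drive_tool:
  increments: "-0.1 -0.2 0 0 0 0 1;-0.1 -0.2 0 0 0 0 1;-0.1 -0.2 0 0 0 0 1;-0.1 -0.2 0 0 0 0 1;-0.1 -0.2 0 0 0 0 1;-0.1 -0.2 0 0 0 0 1;0 0 0 0 0 0 1"

```text
t: 26.32
position: [0.3255, -0.5227, 0.2129]
eef_rot: [0.001, 1.0, -0.023, -0.001]
force: [-0.6, -1.2, -0.6]
gripper_width: 0.0852
grasp_force: 0.0
```

```bash
python3 - <<'E'
from h import *
s=sensors.state(); im=optics.camera("top"); c=optics.calibration("top"); np.save("t9.npy",im); print(s["position"])
o=im.copy(); f=lambda b:[int(v*.64) for v in b]
for b,k,n in [((380,180,470,275),"dark","obl"),((520,190,610,270),"dark","sq"),((335,335,390,410),"light","pill"),((445,330,520,390),"light","disc"),((585,330,650,385),"dark","small")]:
    p=seg(im,c,f(b),.062,k,n); cv2.drawContours(o,[p.reshape(-1,1,2)],-1,(255,0,0),1)
cv2.imwrite("pics/t9.png",cv2.resize(o[110:265,210:420,::-1],(800,590),interpolation=cv2.INTER_NEAREST))
E
```

```text
[ 0.32549101 -0.52271541  0.21293513]
obl (651.2, 6.2, 99.0, 55.9, -1.8) px [264. 145.]
sq (641.9, -203.4, 64.5, 60.0, -69.9) px [359. 146.]
pill (441.5, 91.3, 71.4, 36.2, -13.6) px [229. 241.]
disc (454.2, -78.2, 46.3, 46.0, 88.3) px [306. 232.]
small (457.3, -274.9, 30.8, 24.1, 88.4) px [395. 229.]
```

View pics/t9.png

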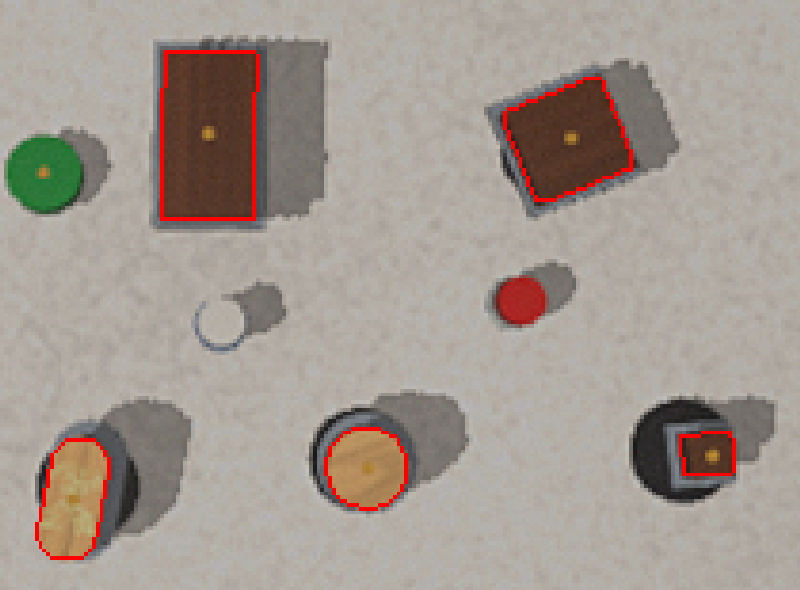

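```bash
python3 - <<'E'
from h import *
c=optics.calibration("top")
S=dict(obl=(208,133,654.9,4.8),sq=(571,138,644.6,-206),pill=(73,499,444.9,87.3),disc=(368,468,457.5,-80.7),small=(712,456,457,-278))
for n,(u,v,x,y) in S.items():
    p=ray(c,[210+u*.2625-.5,110+v*.2625-.5],.062)[0]*1000; print(n,p.round(1),(p-[x,y]).round(1))
s=sensors.state(); print(s["position"])
im=np.load("t9.npy")
# plate outline incl. plinth, now
E
```

```text
obl [652.5   7. ] [-2.4  2.2]
sq [ 642.9 -204.9] [-1.7  1.1]
pill [441.6  91.5] [-3.3  4.2]
disc [454.5 -79.5] [-3.   1.2]
small [ 455.6 -277.9] [-1.4  0.1]
[ 0.32869561 -0.5189859   0.21307872]
```

```bash
python3 -c "
from rig import finish_job
print(finish_job())"
```

```text
the job is handed in; nothing more can be done
None
```

I set all five plinths flat and lined up on their own stands and handed the job in at about 26 s of the 115 s allowed; the final top view puts every centre within about 6 mm of its stand's centre (limit 10 mm; the pill is the furthest off, at about 5 mm), and no verdict came back.

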